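# Spacer under the hob's front edge

## Task

The front edge of the white two-burner hob stands clear of the worktop and sags. Take the stepped wooden spacer whose tongue is slim enough for that gap and push the tongue under the middle of the front edge, half way between the two knobs, square to the edge and fully home, until the spacer's tall head meets the hob. Leave it lying flat, and leave the thick-tongued spacer and the plain block where they are.

Things in the scene. Friction and masses are not known exactly. Their poses are not given: they have to be found in the camera images.
- slim_spacer: To be used: loose light wood, 0.14 kg, an L seen from the side. Tall head 60 long, 40 wide, 56 mm high; in front of it, flush with the underside, a tongue 70 long, 40 wide, only 18 mm thick, its last 20 mm tapered. Starts flat, tongue low. Origin: underside, centreline, at the shoulder between head and tongue. x to the tongue's tip (tip +70 mm, head's rear face -60 mm), y across, z up.
- thick_spacer: Bystander: loose, same wood, head, tongue length and width as the slim spacer, but a square-ended tongue 40 mm thick, too thick for the gap, so the step is only 16 mm. Origin and axes as for the slim spacer. One spacer lies on the left and one on the right, before the hob; which is where varies.
- plain_block: Bystander: loose plain block of the same wood, no tongue, 60 (x) by 40 (y) by 56 mm high, to the right of both spacers. Origin: centre of its underside.
- gap_mouth (a point): On the worktop below the middle of the hob's front edge. x level into the gap, square to the edge, away from the robot; y along the edge, left; z up. Hob: fixed white box 460 (y) by 300 mm (x) on corner feet; underside 26 mm, top 71 mm above the worktop, front face at x = 0. Gap free for 180 mm each side, 250 mm deep. Knobs on top at x 40, y +-140 mm, up to 95 mm high; pans further back.
Things that resemble listed ones, but are neither listed nor needed, are in the scene too. What is shaped like the slim_spacer but green is not meant.

How it is judged (in metres and radians):
At the end, for the whole second after the job is handed in: Slim spacer at rest and flat on the worktop (6 degrees), tongue under the hob, shoulder within 15 mm of the hob's front face, centreline within 25 mm of the middle of the edge and 15 degrees of square. The thick spacer and the plain block have moved less than 30 mm (x of slim_spacer in the frame of gap_mouth between -0.015 and 0.01 m and y of slim_spacer in the frame of gap_mouth between -0.025 and 0.025 m and angle between the x axis of slim_spacer and the x axis of gap_mouth, either way round below 0.26 rad and height (world z) of slim_spacer below 0.008 m and angle between slim_spacer's own z axis and vertical below 0.1 rad and linear speed of slim_spacer below 0.02 m/s); the robot touches nothing.
It fails at once if the thick spacer is moved more than 30 mm (distance of thick_spacer from where it was at the start of the episode above 0.03 m).
It fails at once if the plain block is moved more than 30 mm (distance of plain_block from where it was at the start of the episode above 0.03 m).
It also fails if it takes over 42 s, if anything falls off the work surface, if the arm or the gripper's body presses on something with over 40 N, if the wrist force passes 120 N, or if a joint passes its speed limit or range.

## Robot

A 6-joint arm with a two-finger parallel gripper is mounted at the origin on the work surface. World frame = base frame: x ahead of the robot, y to its left, z up, the work surface at z = 0. Lengths are in m, angles in degrees, forces in N, time in s.
With the tool pointing down it reaches from about 0.375 to 0.9 m from the base axis. Payload 3.1 kg.
Tool frame: the origin (TCP) lies on the centre line of the jaws, within the pads' length; the fingertips stand 8 mm ahead of it and the grasp point (between the pads) lies 11 mm behind it; z points along the fingers, y is the line along which they close (so a half turn about z gives the same grasp; the last joint's range is limited). The gripper opens to 87 mm and grips with 3 to 60 N. Pads are 19 mm wide; open, the fingers measure 117 mm over their backs; the gripper's body (75 mm by 190 mm) begins 51 mm behind the grasp point.
Start: joints at [-87.347, 30.224, 82.088, -0, 67.689, -10.227], TCP at [0.139, -0.609, 0.231] pointing down, gripper open.
Joint ranges: [-176.69, 176.69], [-43.24, 126.21], [12.49, 139.97], [-82, 262], [0, 151.66], [-163.58, 163.58]. Speed limits (degrees/s): [159.86, 159.86, 180, 180, 180, 180].

## Interface

Orientations are given as a 3x3 rotation matrix whose columns are the frame's x, y, z axes.
In Python, from rig import * gives the robot as it stands.
- The arm moves only by the tool step_arm, never from a script. Its argument "targets" is a list of rows, each a list of 5 numbers: the opening, from -1 (shut) to 1 (fully open), then the shift along the world's x, y, z normalised to -1 to 1, where 1 is 0.25 m, then the turn about the world's z normalised to -1 to 1, where 1 is 180 degrees. In form: [[fingers, x, y, z, turn], ...]. A call has 1 to 20 rows; each row is the pose to reach, as a shift and turn from the pose commanded when the call began, turning the shorter way round; what a row does not reach only later rows make up. A row lasts 1/10 s, in which the tool goes at most 50 mm and 8.59 degrees, less where a joint would pass 70% of its speed; a pose out of reach is approached as far as the arm can. A call with a number of a shift or a turn outside -1 to 1 is refused whole. A call with a gripper value outside its range is refused whole. The fingers move at their own pace and stop on an object; the grip force is fixed at half the most. Time passes only in rows, so rows that repeat a pose let the fingers close. It gives the time, the measured TCP pose, the force, the opening and the grip force at its end, in the units of the state.
- read_state(): the state, without advancing time (a new reading comes with each control period).
- capture(name): name is "scene" or "top"; returns a dict with "color" (420x560x3 uint8, red, green, blue), "mtx" (3x3 intrinsics, pixels), "k1" (the pictures are not rectified: a ray, as slopes to the right and down, at radius r is drawn at 1 + k1 r^2 times it, then the intrinsics apply), "pose" (4x4, takes a point from camera to world coordinates). Camera axes: x right, y down, z forward; pixel columns grow to the right and rows downward; lengths in m; the calibration is good to about 2 mm. A picture is of the moment at which its call begins. There is no depth.
- hand_in(): hands the job in; it is judged then, once.
The state is a dict: "time_s": time; "joint_positions": joint angles; "qvel": joint speeds; "tau": joint torques, N m; "position": TCP position; "tcp_rot": TCP orientation; "force": force on the tool from outside, world axes, zero at the start; "moment": the same for the moment, N m; "opening": opening from 0.0 (shut) to 1.0 (fully open); "grasp_force": force on a finger pad.
Only numpy, scipy, OpenCV 4.12 (cv2) and the standard library are available. Lean on these libraries where they do the work, as an engineer would, in place of code of your own. Each camera call takes 0.05 s, during which the arm holds its last target. There are 200 camera calls.

## Working session

There is one attempt and no reset: what is moved stays moved. The work goes in short steps, Python scripts to look and compute and a tool call to move; the robot and the scene stay as the last step left them, time stands still between calls to the robot, and variables do not carry over. Pictures are saved under pics/ and viewed, at most 10 in all, crops included, and the job is handed in when it is done.

Besides the shell and the picture viewer there is one more tool, called after "Emit:" as name(argument=value, ...), one argument or row to a line, values as JSON. step_arm: Moves the arm, as the interface text tells. Scaled input: -1 to 1 covers 0.25 m each way for a shift and 180 degrees each way for a turn. Its arguments: {"type":"object","properties":{"targets":{"type":"array","items":{"type":"array","items":{"type":"number"}}}},"required":["targets"]}

```bash
mkdir -p pics
python3 - <<'E'
from rig import *
import cv2,numpy as np
for n in("scene","top"):
    c=capture(n); cv2.imwrite(f"pics/{n}0.png",cv2.cvtColor(c["color"],cv2.COLOR_RGB2BGR))
    print(n,c["mtx"].tolist(),c["k1"],np.round(c["pose"],4).tolist())
print(read_state())
E
```

```text
scene [[391.53967812173835, 0.0, 285.13394265598396], [0.0, 391.53967812173835, 213.8923594974179], [0.0, 0.0, 1.0]] -0.017063341068655674 [[0.2673, 0.717, -0.6438, 1.0915], [0.9634, -0.1865, 0.1924, -0.2725], [0.0179, -0.6717, -0.7406, 0.7329], [0.0, 0.0, 0.0, 1.0]]
top [[417.806882724863, 0.0, 277.8699450316692], [0.0, 417.806882724863, 209.41347839042623], [0.0, 0.0, 1.0]] 0.0038786102757822974 [[-0.0014, -0.9952, 0.0981, 0.3779], [-1.0, 0.0017, 0.0035, -0.0647], [-0.0036, -0.0981, -0.9952, 1.0582], [0.0, 0.0, 0.0, 1.0]]
{'time_s': 0.1, 'joint_positions': array([-8.73466524e+01,  3.02745135e+01,  8.21487733e+01,  4.10709684e-04,
        6.76889762e+01, -1.02277345e+01]), 'qvel': array([-0.02320642, -0.00944452, -0.14255478, -0.12404788, -0.07468933,
        0.03197004]), 'tau': array([ 1.68751544e-04, -4.40984559e+01, -1.77151465e+01,  6.34095026e-02,
        5.33703156e-02, -4.61381546e-05]), 'position': array([ 0.13932612, -0.6086172 ,  0.2296616 ]), 'tcp_rot': array([[ 9.74835477e-01,  2.22925518e-01, -8.40802541e-05],
       [ 2.22925252e-01, -9.74833576e-01,  1.95756405e-03],
       [ 3.54426724e-04, -1.92704649e-03, -9.99998080e-01]]), 'force': array([0.58114637, 0.25778063, 0.22493912]), 'moment': array([-0.00617092, -0.02273541,  0.01068761]), 'grasp_force': 0.0, 'opening': 1.0024431221823116}
```

View pics/scene0.png

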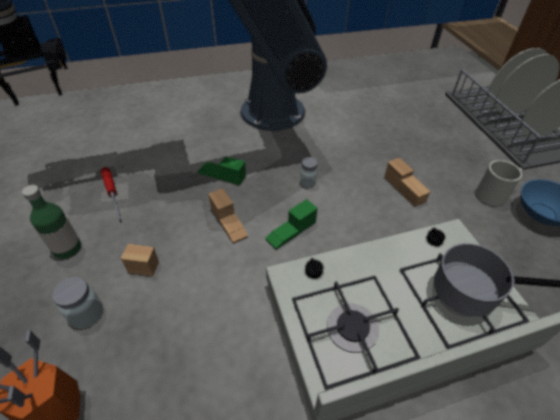

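View pics/top0.png

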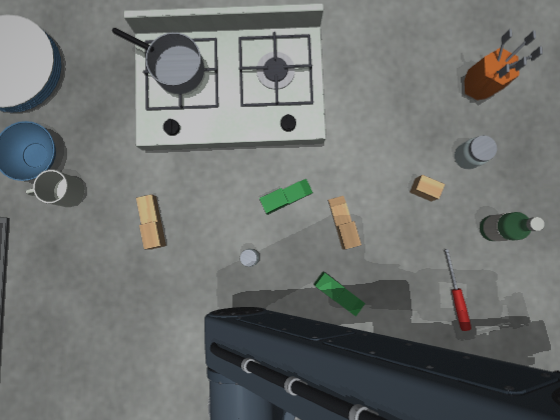

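The scene camera shows spacers at about (228,215) (tongue looks thin) and (407,180) (tongue looks thick). In the top view they are at (344,222) and (148,222). The block is at top (429,187), and the hob's front edge runs from about (137,147) to (325,143). I'll zoom in to get corners.

Run:
```python
import cv2,numpy as np
s=cv2.imread("pics/scene0.png");t=cv2.imread("pics/top0.png")
def cr(i,x,y,w,h,f):return cv2.resize(i[y:y+h,x:x+w],None,fx=f,fy=f,interpolation=cv2.INTER_CUBIC)
# left: scene right spacer (200,180) 50x75 x8 ; right: top (325,190) 
a=cr(s,200,185,50,62,8);b=cr(t,320,190,50,62,8)
cv2.imwrite("pics/z1.png",np.hstack([a,b]))
c=cr(t,120,130,220,30,3.6); d=cr(s,260,220,200,70,3.6); e=cr(s,380,150,60,60,3.6)
W=792
o=np.zeros((108+252+216,W,3),np.uint8); o[:108,:792]=c; o[108:360,:720]=d; o[360:576,:216]=e
cv2.imwrite("pics/z2.png",o)
```

```text
(no output)
```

View pics/z1.png

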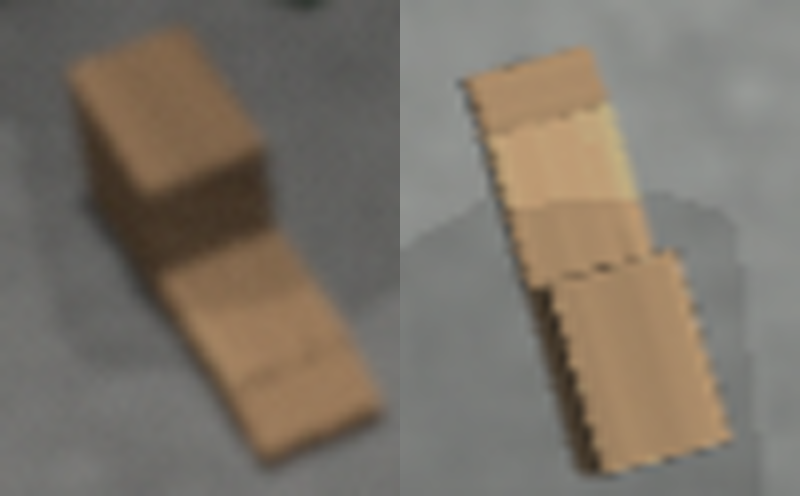

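View pics/z2.png

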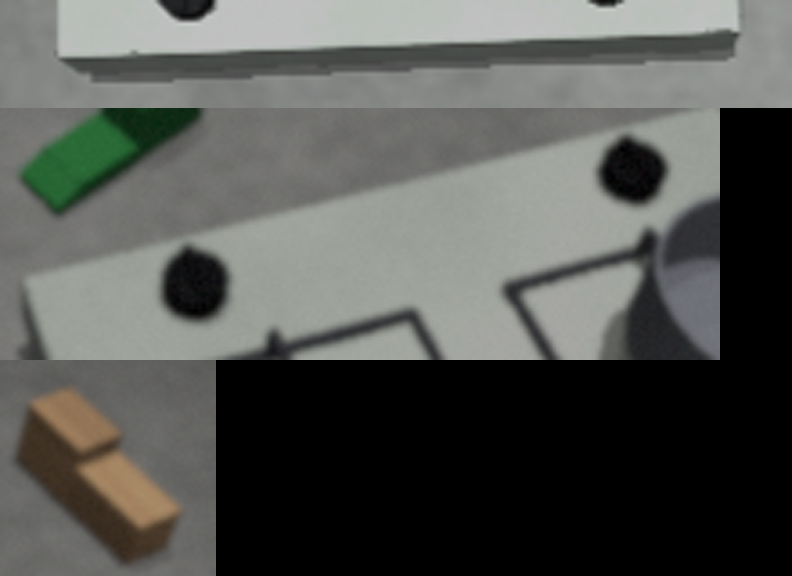

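z1 shows the right-hand spacer in both views. Its thin tongue has a taper line, so it is the slim one, and its head-top corners are clear. z2 shows the hob's front edge with its corners, and the left spacer with a thick, square-ended tongue. Next I triangulate these points.

```bash
cat > h.py <<'E'
import cv2,numpy as np
K={'s':[391.5397,285.1339,213.8924,-0.017063],'t':[417.8069,277.8699,209.4135,0.0038786]}
P={'s':np.array([[0.2673,0.717,-0.6438,1.0915],[0.9634,-0.1865,0.1924,-0.2725],[0.0179,-0.6717,-0.7406,0.7329]]),
 't':np.array([[-0.0014,-0.9952,0.0981,0.3779],[-1.0,0.0017,0.0035,-0.0647],[-0.0036,-0.0981,-0.9952,1.0582]])}
def ray(c,p):
    f,cx,cy,k=K[c]
    q=cv2.undistortPoints(np.array([[p]],float),np.array([[f,0,cx],[0,f,cy],[0,0,1]]),np.array([k,0,0,0]))[0,0]
    d=P[c][:,:3]@[*q,1]; return P[c][:,3],d/np.linalg.norm(d)
def plane(c,p,z):
    o,d=ray(c,p); return o+d*(z-o[2])/d[2]
def tri(ps,pt):
    o,d=ray('s',ps);o2,d2=ray('t',pt)
    t=np.linalg.lstsq(np.c_[d,-d2],o2-o,rcond=None)[0]
    a,b=o+d*t[0],o2+d2*t[1]; return (a+b)/2,np.linalg.norm(a-b)
def px(x,y,x0,y0,f): return ((x+.5)/f-.5+x0,(y+.5)/f-.5+y0)
E
python3 - <<'E'
from h import *
np.set_printoptions(precision=4,suppress=True)
S=[(70,75),(180,25),(265,140),(150,192)];T=[(332,437),(205,475),(152,285),(280,252)]
R=[]
for s,t in zip(S,T):
    r=tri(px(*s,200,185,8),px(*t,320,190,8)); R.append(r[0]); print(*r, plane('t',px(*t,320,190,8),.056),plane('s',px(*s,200,185,8),.056))
Q=np.array([plane('t',px(*t,320,190,8),.056) for t in T]); c=Q.mean(0); ax=Q[2]+Q[3]-Q[0]-Q[1]; print('centre',c,np.mean(R,0),'yaw',np.degrees(np.arctan2(ax[1],ax[0])),'len',np.linalg.norm(ax)/2,'edge dirs',[np.degrees(np.arctan2(*(v)[[1,0]])) for v in (Q[2]-Q[1],Q[3]-Q[0],Q[1]-Q[0],Q[2]-Q[3])])
# tongue tip in top: (462-400,80),(585-400,47), taper line
for p in [(62,80),(188,47),(90,138),(212,104)]: print('tip',plane('t',px(*p,320,190,8),.01))
r=tri(px(25,172,260,220,3.6),px(738,32,120,130,3.6)); print('hob R',r)
L=plane('t',px(58,57,120,130,3.6),.071);Rr=plane('t',px(738,32,120,130,3.6),.071)
print(L,Rr,(L+Rr)/2,np.linalg.norm(L-Rr),'normal yaw',np.degrees(np.arctan2(*(L-Rr)[[1,0]]))-90)
kl=tri(px(633,168-108+0,260,220,3.6),(171.5,127)); kr=tri(px(195,284-108,260,220,3.6),(288.5,123)); print('knobs',kl,kr,(kl[0]+kr[0])/2)
# bystanders
for n,p in dict(thick=(148,222),block=(429,186),green=(286,197),green2=(340,293),jar=(249,257)).items(): print(n,plane('t',p,.05))
E
```

```text
[ 0.3928 -0.2601  0.056 ] 0.0005807039161718639 [ 0.3929 -0.2598  0.056 ] [ 0.3927 -0.2603  0.056 ]
[ 0.3813 -0.223   0.0573] 0.0031121141438979955 [ 0.3816 -0.2217  0.056 ] [ 0.3793 -0.2244  0.056 ]
[ 0.438  -0.2073  0.0591] 0.001934366432708837 [ 0.4384 -0.2068  0.056 ] [ 0.4347 -0.2079  0.056 ]
[ 0.4482 -0.2448  0.0573] 0.0006254261640198765 [ 0.4483 -0.2453  0.056 ] [ 0.4471 -0.2444  0.056 ]
centre [ 0.4153 -0.2334  0.056 ] [ 0.4151 -0.2338  0.0574] yaw 14.665367684483357 len 0.05795661672211458 edge dirs [np.float64(14.717453667337185), np.float64(14.611950507959605), np.float64(106.4518264520618), np.float64(104.34195097235605)]
tip [ 0.506  -0.1859  0.01  ]
tip [ 0.5164 -0.2258  0.01  ]
tip [ 0.4876 -0.1945  0.01  ]
tip [ 0.4983 -0.2331  0.01  ]
hob R (array([ 0.6471, -0.1752,  0.0695]), np.float64(0.0015386105982581949))
[0.6308 0.2814 0.071 ] [ 0.6469 -0.1743  0.071 ] [0.6389 0.0535 0.071 ] 0.4560074432383107 normal yaw 2.0233881327216636
knobs (array([0.6719, 0.1921, 0.0844]), np.float64(0.0011235864229393992)) (array([ 0.6821, -0.0872,  0.082 ]), np.float64(0.00038020951919191765)) [0.677  0.0525 0.0832]
thick [0.4472 0.2531 0.05  ]
block [ 0.5339 -0.429   0.05  ]
green [ 0.5076 -0.081   0.05  ]
green2 [ 0.2775 -0.2085  0.05  ]
jar [0.3627 0.0082 0.05  ]
```

The measurements are consistent. Head top is at z 0.056–0.059, the head measures 58×38 mm and the hob edge 456 mm. The slim spacer's head centre is at (0.415, -0.234) with yaw 14.7°. The gap mouth is at (0.639, 0.053) with yaw 2.0°. Moving above the head now.

Emit:
step_arm(
  targets=[
    [1, 0.09, 0.12, 0, 0.002],
    [1, 0.18, 0.25, 0, 0.004],
    [1, 0.27, 0.37, 0, 0.006],
    [1, 0.36, 0.5, 0, 0.008],
    [1, 0.45, 0.62, 0, 0.01],
    [1, 0.54, 0.75, 0, 0.01],
    [1, 0.54, 0.75, 0, 0.01],
  ],
)

```text
time_s: 0.8
position: [0.2758, -0.4164, 0.23]
tcp_rot: [[0.966, 0.258, -0.001], [0.258, -0.966, 0.005], [0.001, -0.005, -1.0]]
force: [0.6, -1.1, -0.7]
opening: 1.002
grasp_force: 0.0
```

Emit:
step_arm(
  targets=[
    [1, 0.09, 0.12, 0, 0],
    [1, 0.18, 0.25, 0, 0],
    [1, 0.27, 0.37, 0, 0],
    [1, 0.36, 0.5, 0, 0],
    [1, 0.45, 0.62, -0.1, 0],
    [1, 0.54, 0.75, -0.2, 0],
    [1, 0.54, 0.748, -0.3, 0],
    [1, 0.54, 0.748, -0.4, 0],
    [1, 0.54, 0.748, -0.4, 0],
    [1, 0.54, 0.748, -0.4, 0],
  ],
)

```text
time_s: 1.8
position: [0.4093, -0.2353, 0.1304]
tcp_rot: [[0.967, 0.253, -0.001], [0.253, -0.967, 0.001], [-0.001, -0.001, -1.0]]
force: [0.6, -0.7, -0.1]
opening: 1.003
grasp_force: 0.0
```

Emit:
step_arm(
  targets=[
    [1, 0, 0, -0.1, 0],
    [1, 0, 0, -0.2, 0],
    [1, 0, 0, -0.3, 0],
    [1, 0, 0, -0.378, 0],
    [1, 0, 0, -0.378, 0],
    [1, 0, 0, -0.378, 0],
    [-1, 0, 0, -0.378, 0],
    [-1, 0, 0, -0.378, 0],
    [-1, 0, 0, -0.378, 0],
    [-1, 0, 0, -0.378, 0],
    [-1, 0, 0, -0.378, 0],
    [-1, 0, 0, -0.378, 0],
    [-1, 0, 0, -0.378, 0],
    [-1, 0, 0, -0.378, 0],
    [-1, 0, 0, -0.378, 0],
    [-1, 0, 0, -0.378, 0],
  ],
)

```text
time_s: 3.4
position: [0.4093, -0.2347, 0.036]
tcp_rot: [[0.967, 0.253, -0.0], [0.253, -0.967, 0.0], [-0.0, -0.0, -1.0]]
force: [0.2, -0.1, 0.9]
opening: 0.46
grasp_force: 30.0
```

The opening is 40 mm at 30 N, so the head is held. Next I lift, carry it over the green piece and square it up.

Emit:
step_arm(
  targets=[
    [-1, 0, 0, 0.1, 0],
    [-1, 0, 0, 0.2, 0],
    [-1, 0, 0, 0.3, 0],
    [-1, 0, 0, 0.4, 0],
    [-1, 0.04, 0.1, 0.4, -0.01],
    [-1, 0.08, 0.2, 0.4, -0.02],
    [-1, 0.12, 0.3, 0.4, -0.03],
    [-1, 0.16, 0.4, 0.4, -0.04],
    [-1, 0.2, 0.5, 0.4, -0.05],
    [-1, 0.24, 0.6, 0.4, -0.06],
    [-1, 0.28, 0.7, 0.4, -0.07],
    [-1, 0.32, 0.8, 0.4, -0.07],
    [-1, 0.36, 0.9, 0.4, -0.07],
    [-1, 0.4, 1, 0.4, -0.07],
    [-1, 0.4, 1, 0.4, -0.07],
    [-1, 0.4, 1, 0.4, -0.07],
  ],
)

```text
time_s: 5.0
position: [0.5087, 0.0157, 0.1356]
tcp_rot: [[0.999, 0.038, -0.001], [0.038, -0.999, -0.0], [-0.001, 0.0, -1.0]]
force: [-0.1, -0.2, -1.0]
opening: 0.454
grasp_force: 30.0
```

Emit:
step_arm(
  targets=[
    [-1, 0.02, 0.07, 0, 0],
    [-1, 0.036, 0.136, 0, 0],
    [-1, 0.036, 0.136, -0.1, 0],
    [-1, 0.036, 0.136, -0.2, 0],
    [-1, 0.036, 0.136, -0.25, 0],
    [-1, 0.036, 0.136, -0.25, 0],
    [-1, 0.036, 0.136, -0.25, 0],
  ],
)

```text
time_s: 5.7
position: [0.5184, 0.0486, 0.0737]
tcp_rot: [[0.999, 0.035, -0.0], [0.035, -0.999, -0.0], [-0.0, 0.0, -1.0]]
force: [-0.3, 0.3, -2.0]
opening: 0.454
grasp_force: 30.0
```

Run:
```python
from rig import *
import cv2,numpy as np
A=cv2.cvtColor(capture("scene")["color"],cv2.COLOR_RGB2BGR);B=cv2.cvtColor(capture("top")["color"],cv2.COLOR_RGB2BGR)
f=4
o=np.hstack([cv2.resize(A[110:260,260:360],None,fx=f,fy=f,interpolation=2),cv2.resize(B[100:250,180:280],None,fx=f,fy=f,interpolation=2)])
cv2.imwrite("pics/p1.png",o); s=read_state(); print(s["position"],s["force"],s["tcp_rot"][:,0])
```

```text
[0.51912103 0.04877346 0.07443973] [ 0.18676083  0.05889486 -1.42652569] [0.99935992 0.0357238  0.00188769]
```

View pics/p1.png

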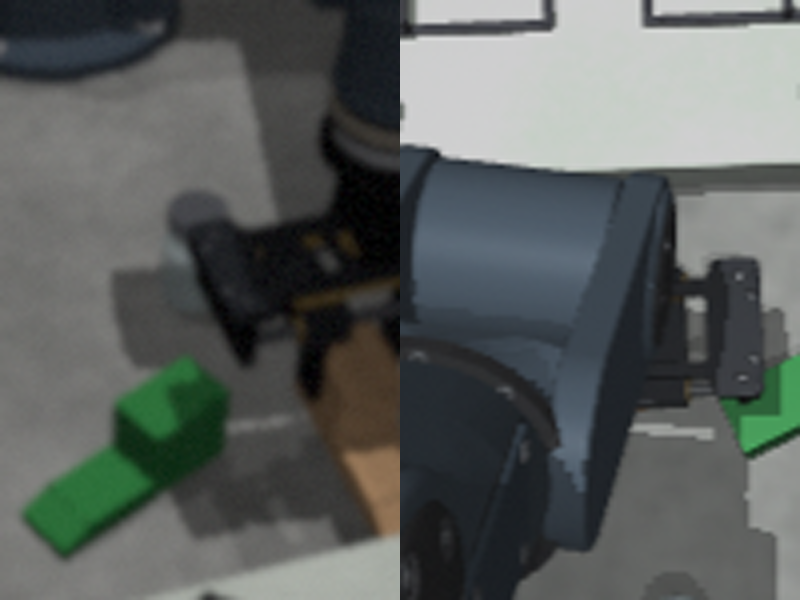

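The left half of the picture (scene crop) shows the spacer gripped level, with its tongue pointing at the hob around (370,440). It is clear of the green piece at (170,440), whose corner is the nearest thing. Now I lower it and insert it slowly.

Emit:
step_arm(
  targets=[
    [-1, 0, 0, -0.05, 0],
    [-1, 0, 0, -0.1, 0],
    [-1, 0, 0, -0.142, 0],
    [-1, 0, 0, -0.142, 0],
    [-1, 0, 0, -0.142, 0],
    [-1, 0.03, 0.001, -0.142, 0],
    [-1, 0.06, 0.002, -0.142, 0],
    [-1, 0.09, 0.003, -0.142, 0],
    [-1, 0.12, 0.004, -0.142, 0],
    [-1, 0.15, 0.005, -0.142, 0],
    [-1, 0.15, 0.005, -0.142, 0],
  ],
)

```text
time_s: 6.9
position: [0.5578, 0.0503, 0.0383]
tcp_rot: [[0.999, 0.036, 0.003], [0.036, -0.999, -0.0], [0.003, 0.0, -1.0]]
force: [-0.1, 0.1, -1.4]
opening: 0.461
grasp_force: 30.0
```

Run:
```python
from rig import *
import cv2,numpy as np
A=cv2.cvtColor(capture("scene")["color"],cv2.COLOR_RGB2BGR)
cv2.imwrite("pics/p2.png",cv2.resize(A[130:290,270:450],None,fx=3.7,fy=3.7,interpolation=2))
s=read_state(); print(s["position"],s["force"])
```

```text
[0.55659175 0.05046495 0.03810031] [ 0.22606912  0.82615408 -1.37783764]
```

View pics/p2.png

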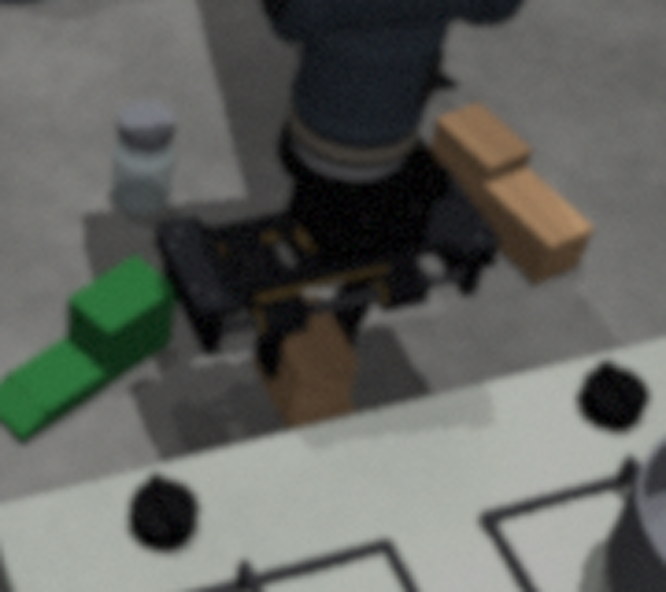

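The tongue is entering the gap at about (320,410), with no force on the tool. Looking along the edge it lies between the knobs, and the thick spacer is untouched at (510,190). I keep advancing.

Emit:
step_arm(
  targets=[
    [-1, 0.03, 0.001, 0, 0],
    [-1, 0.06, 0.002, 0, 0],
    [-1, 0.09, 0.003, 0, 0],
    [-1, 0.12, 0.004, 0, 0],
    [-1, 0.15, 0.005, 0, 0],
    [-1, 0.165, 0.006, 0, 0],
    [-1, 0.165, 0.006, 0, 0],
    [-1, 0.165, 0.006, 0, 0],
  ],
)

```text
time_s: 7.75
position: [0.5967, 0.0521, 0.0379]
tcp_rot: [[0.999, 0.036, -0.001], [0.036, -0.999, 0.0], [-0.001, -0.0, -1.0]]
force: [-0.0, -0.6, -1.1]
opening: 0.459
grasp_force: 30.0
```

Emit:
step_arm(
  targets=[
    [-1, 0.004, 0, -0.004, 0],
    [-1, 0.008, 0, -0.006, 0],
    [-1, 0.012, 0, -0.006, 0],
    [-1, 0.012, 0, -0.006, 0],
  ],
)

```text
time_s: 8.15
position: [0.6002, 0.052, 0.0366]
tcp_rot: [[0.999, 0.036, 0.0], [0.036, -0.999, -0.0], [0.0, 0.0, -1.0]]
force: [0.5, -0.7, -2.0]
opening: 0.461
grasp_force: 30.0
```

Still free, so I creep forward until it touches.

Emit:
step_arm(
  targets=[
    [-1, 0.004, 0, 0, 0],
    [-1, 0.008, 0, 0, 0],
    [-1, 0.008, 0, 0, 0],
  ],
)

```text
time_s: 8.45
position: [0.602, 0.052, 0.0365]
tcp_rot: [[0.999, 0.036, -0.0], [0.036, -0.999, 0.0], [-0.0, -0.0, -1.0]]
force: [-1.3, -0.2, -0.3]
opening: 0.454
grasp_force: 30.0
```

Emit:
step_arm(
  targets=[
    [-1, 0.004, 0, 0, 0],
    [-1, 0.008, 0, 0, 0],
    [-1, 0.008, 0, 0, 0],
  ],
)

```text
time_s: 8.75
position: [0.602, 0.0521, 0.0362]
tcp_rot: [[0.999, 0.036, -0.005], [0.036, -0.999, 0.0], [-0.005, -0.0, -1.0]]
force: [-5.6, -0.5, 1.2]
opening: 0.453
grasp_force: 30.0
```

Contact of −5.6 N at x = 0.602, as predicted (0.603). I relax, release and lift.

Emit:
step_arm(
  targets=[
    [-1, -0.006, 0, -0.001, 0],
    [-1, -0.006, 0, -0.001, 0],
    [1, -0.006, 0, -0.001, 0],
    [1, -0.006, 0, -0.001, 0],
    [1, -0.006, 0, -0.001, 0],
    [1, -0.006, 0, -0.001, 0],
    [1, -0.006, 0, -0.001, 0],
    [1, -0.006, 0, -0.001, 0],
    [1, -0.006, 0, -0.001, 0],
    [1, -0.006, 0, 0.1, 0],
    [1, -0.006, 0, 0.2, 0],
    [1, -0.006, 0, 0.4, 0],
    [1, -0.006, 0, 0.6, 0],
    [1, -0.006, -0.2, 0.7, 0],
    [1, -0.006, -0.4, 0.7, 0],
    [1, -0.006, -0.6, 0.7, 0],
    [1, -0.006, -0.8, 0.7, 0],
    [1, -0.1, -1, 0.7, 0],
    [1, -0.1, -1, 0.7, 0],
    [1, -0.1, -1, 0.7, 0],
  ],
)

```text
time_s: 10.75
position: [0.5782, -0.1997, 0.2113]
tcp_rot: [[0.999, 0.032, -0.0], [0.032, -0.999, 0.001], [-0.0, -0.001, -1.0]]
force: [0.1, 0.2, -1.0]
opening: 0.998
grasp_force: 0.0
```

Run:
```python
from rig import *
import cv2,numpy as np
A=cv2.cvtColor(capture("scene")["color"],cv2.COLOR_RGB2BGR);B=cv2.cvtColor(capture("top")["color"],cv2.COLOR_RGB2BGR)
cv2.imwrite("pics/f.png",np.hstack([cv2.resize(A[150:270,290:390],None,fx=4,fy=4,interpolation=2),cv2.resize(B[90:210,180:280],None,fx=4,fy=4,interpolation=2)]))
s=read_state(); print(s["position"],s["force"],s["time_s"])
```

```text
[ 0.5790582  -0.19693792  0.21144984] [0.45160134 0.64297386 0.02988362] 10.85
```

View pics/f.png

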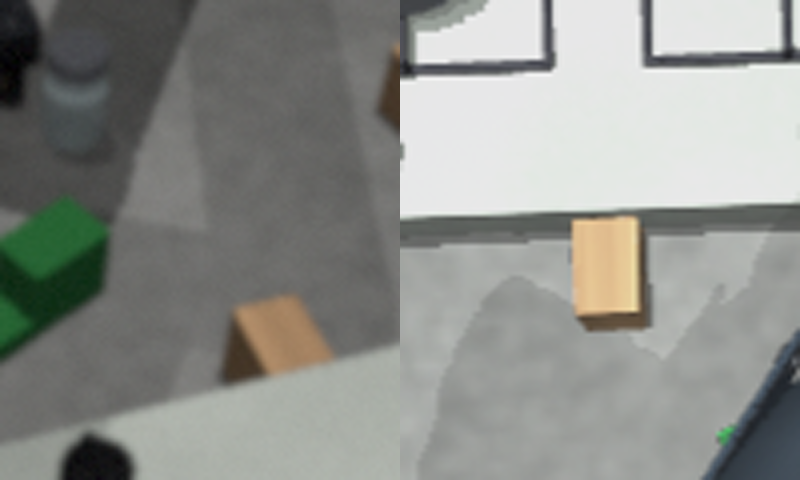

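The head stands at (605,265) in the top half of the picture. It meets the front face squarely and lies flat. A quick number check before handing in:

Run:
```python
from h import *
Q=np.array([plane('t',px(x,y,180,90,4),.056) for x,y in [(172,220),(239,217),(176,315),(242,311)]])
m=np.array([.639,.0535]);c,s=np.cos(np.radians(2.02)),np.sin(np.radians(2.02))
q=(Q[:,:2]-m)@np.array([[c,-s],[s,c]]); print(np.round(q,4)); 
ok=abs(q[:2,0].mean())<.012 and abs(q[:,1].mean())<.015
print(ok)
if ok:
    from rig import *
    print(hand_in())
```

```text
[[-0.0019  0.0205]
 [-0.0016 -0.0206]
 [-0.061   0.0194]
 [-0.0601 -0.0208]]
True
the job is handed in; nothing more can be done
None
```

The slim spacer is under the middle of the hob's front edge and the job is handed in: last picture shows it flat, square, shoulder about 2 mm from the face and under 1 mm off centre; I did not measure the thick spacer or the block again, and the hand-in gave no verdict.

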